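# Put the core drill bit back in its pocket of the graded rack

### The arm

A 7-joint arm with a two-finger parallel gripper is mounted at the origin on the work surface. World frame = base frame: x ahead of the robot, y to its left, z up, the work surface at z = 0. Lengths are in m, angles in rad, forces in N, time in s.
With the tool pointing down it reaches from about 0.4 to 0.85 m from the base axis. Payload 4.5 kg.
Tool frame: the origin (TCP) lies at the very end of the fingers, on their centre line; the grasp point (between the pads) lies 19 mm behind it (r.pinch_z is the distance from the TCP to the grasp point, in m); z points along the fingers, y is the line along which they close (so a half turn about z gives the same grasp; the last joint's range is limited). The gripper opens to 88 mm and grips with 3 to 60 N. Pads are 18 mm wide; open, the fingers measure 123 mm over their backs; the gripper's body (75 mm by 187 mm) begins 45 mm behind the grasp point.
Start: joints at [1.304, 0.689, -0.195, 1.565, 0.157, 0.902, -0.215], TCP at [0.185, -0.597, 0.239] pointing down, gripper open.
Joint ranges: [-3.01, 3.01], [-0.46, 2.08], [-1.47, 1.51], [0.13, 2.56], [-1, 4.14], [0.04, 2.09], [-2.66, 2.66]. Speed limits (rad/s): [2.57, 2.57, 3.14, 3.14, 3.14, 3.14, 3.14].

### API

Orientations are given as a unit quaternion [x, y, z, w].
In Python, from plant import r, cams gives the robot as it stands.
- The arm moves only by the shell command python3 -m pendant 'ROWS' [FORCE]. ROWS is JSON, a list of rows, each a list of 3 entries, a list of its own where there are three numbers: the closure, from -1 (fully open) to 1 (shut), then the shift along the tool's x, y, z in mm, then the turn, a rotation vector about the tool's x, y, z in degrees. A call has 1 to 8 rows; each row shifts and turns the commanded pose from where the row before left it, along the tool's axes as they then stand; what a row does not reach is not made up. A row lasts 1/8 s, in which the tool goes at most 62.5 mm and 10.7 degrees, less where a joint would pass 70% of its speed; a pose out of reach is approached as far as the arm can. A call with a gripper value outside its range is refused whole. The fingers move at their own pace and stop on an object; FORCE is the grip in N (left out, the last holds). Time passes only in rows, so rows that do not move let the fingers close. It gives the time, the measured TCP pose, the force, the opening and the grip force at its end, in the units of the state.
- r.get_state(): the state, without advancing time (a new reading comes with each control period).
- cams.snapshot(name): name is "side" or "top"; returns a dict with "img" (384x512x3 uint8, red, green, blue), "camera_matrix" (3x3 intrinsics, pixels), "D" ([k1, k2, p1, p2, k3] as OpenCV has them; the pictures are not rectified), "camera_from_world" (4x4, takes a point from world to camera coordinates). Camera axes: x right, y up, looking along -z (the intrinsics and any distortion apply to the point x, -y, -z); pixel columns grow to the right and rows downward; lengths in m; the calibration is good to about 2 mm. A picture is of the moment at which its call begins. There is no depth.
- r.finish_job(): hands the job in; it is judged then, once.
The state is a dict: "clock": time; "q": joint angles; "qd": joint speeds; "joint_torque": joint torques, N m; "tool_pos": TCP position; "eef_rot": TCP orientation; "contact_force": force on the tool from outside, world axes, zero at the start; "moment": the same for the moment, N m; "opening": opening from 0.0 (shut) to 1.0 (fully open); "finger_force": force on a finger pad.
Only numpy, scipy, OpenCV 4.12 (cv2) and the standard library are available. Lean on these libraries where they do the work, as an engineer would, in place of code of your own. Each camera call takes 0.05 s, during which the arm holds its last target. There are 200 camera calls.

### The job

Pick up the red core drill bit that stands on the bench and put it away in the wooden rack, crown down, in the pocket made for its diameter: the smallest one it goes into. Lower it into the pocket before letting go rather than dropping it from above, and leave it standing free at the bottom. Leave the small blue bit in the rack and the yellow oil bottle standing where they are.

Things in the scene. Friction and masses are not known exactly. Their poses are not given: they have to be found in the camera images.
- core_bit: Red core drill bit, 48 mm diameter, 122 mm tall, upright on its crown on the bench's left half. Origin: centre of its underside (crown), z up its axis; round. Dark crown and red barrel 0 to 72 mm up, 28 mm wide collar to 80, then a round steel shank, 16 mm diameter, 80 to 122 mm up, to grip. About 0.4 kg. At least 100 mm between centres to the oil bottle and a white jar (60 mm wide, 85 tall).
- rack: Fixed wood rack, 110 (x) by 325 (y) by 60 mm tall, turned up to 20 degrees. Origin: centre of its underside, z up. Four round blind pockets in a row at x = 0, from the robot's right: diameter 30 mm at y = -112.5 mm, 42 at -37.5, 54 at +37.5, 66 at +112.5; each 6 mm wider than its bit, 45 mm deep (floor at z = 15 mm), 4 mm chamfer at the mouth. The 30 mm one holds the blue bit; the rest are empty.
- small_bit: Slim core bit with a blue barrel, 24 mm in diameter and 122 mm tall with its 16 mm shank, standing in the rack's 30 mm pocket, its top 137 mm above the bench. Origin at the centre of its underside. Not to be moved.
- oil: Yellow plastic oil bottle with a black cap, 56 mm in diameter, 150 mm tall, standing on the left half of the bench. Origin at the centre of its underside, z up. Not to be moved or knocked over.

How it is judged:
By the outcome, as a careful person would: the job done as asked, in the order asked, and still so for the second after the job is handed in, with the robot touching nothing.
It also fails if it takes over 45 s, if anything falls off the work surface, if the arm or the gripper's body presses on something with over 40 N, if the wrist force passes 120 N, or if a joint passes its speed limit or range.

## Working session

There is one attempt and no reset: what is moved stays moved. The work goes in short steps, Python scripts to look and compute and a shell command to move; the robot and the scene stay as the last step left them, time stands still between calls to the robot, and variables do not carry over. Pictures are saved under pics/ and viewed, at most 10 in all, crops included, and the job is handed in when it is done.

```bash
ls; mkdir -p pics; python3 - <<'E'
from plant import r,cams
import cv2,numpy as np
for n in("side","top"):
    s=cams.snapshot(n); cv2.imwrite(f"pics/{n}0.png",s["img"][:,:,::-1]); np.savez(f"{n}0.npz",**s)
    print(n,s["camera_matrix"].tolist(),s["D"],np.round(s["camera_from_world"],3).tolist())
print(r.get_state(),r.pinch_z)
E
```

```text
pics
side [[437.98762825654984, 0.0, 254.6633256104461], [0.0, 437.98762825654984, 191.98909113431338], [0.0, 0.0, 1.0]] [-0.16583747  0.          0.          0.          0.        ] [[0.765, -0.644, -0.01, -0.369], [0.322, 0.368, 0.872, -0.236], [-0.558, -0.67, 0.489, -0.593], [0.0, 0.0, 0.0, 1.0]]
top [[378.43623436710624, 0.0, 257.04106442370204], [0.0, 378.43623436710624, 191.03025316193018], [0.0, 0.0, 1.0]] [-0.07094617  0.          0.          0.          0.        ] [[0.02, -1.0, 0.004, 0.018], [0.983, 0.02, 0.183, -0.532], [-0.183, 0.0, 0.983, -0.775], [0.0, 0.0, 0.0, 1.0]]
{'clock': 0.1, 'q': array([ 1.30381171,  0.68988817, -0.19452784,  1.56622554,  0.15731186,
        0.90252342, -0.21508156]), 'qd': array([ 3.68089658e-04, -3.43036439e-03,  2.04371074e-04, -2.80487564e-03,
       -6.45694965e-05,  1.18170451e-03, -1.38170936e-03]), 'joint_torque': array([-2.60456880e-03, -5.28502715e+01, -1.27136070e+00, -1.53836989e+01,
       -5.25618147e-02,  2.03568052e-03,  5.61536012e-05]), 'tool_pos': array([ 0.18495849, -0.59641098,  0.23800176]), 'eef_rot': array([ 9.88704072e-01,  1.49878534e-01, -1.87134351e-04, -8.04416725e-04]), 'contact_force': array([ 0.03256926, -0.07032975,  1.07741839]), 'moment': array([ 0.01369762, -0.03934515,  0.01786775]), 'finger_force': 0.0, 'opening': 0.9987830195954406} 0.0187
```

View pics/side0.png

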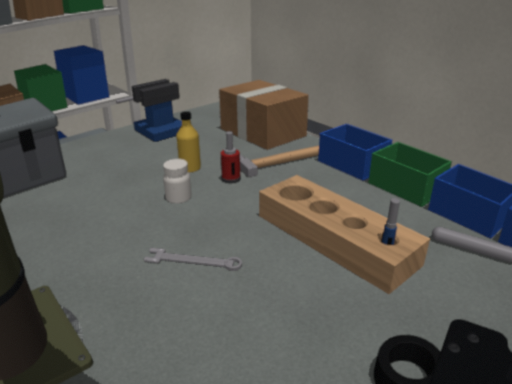

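View pics/top0.png

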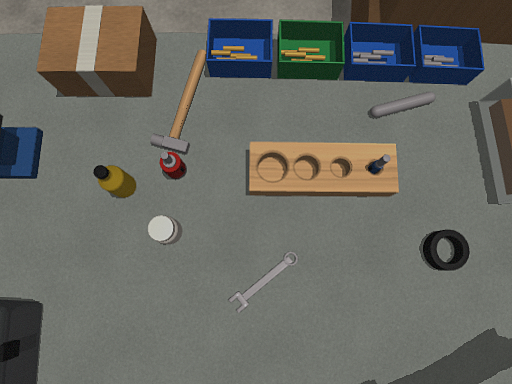

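The side view shows the red bit at (230,165), bottle (189,145), jar (177,180) and pockets at (296,192), (323,207), (355,222). The top view shows the red bit at (173,165) with its shank top near (167,157), and pockets at (272,166), (306,167), (341,167). The target is the second from the left. I'll zoom in on these.

```bash
python3 - <<'E'
import cv2,numpy as np
a=np.load("side0.npz")["img"][:,:,::-1];b=np.load("top0.npz")["img"][:,:,::-1]
def c(i,x,y,w,h,s): return cv2.resize(np.ascontiguousarray(i[y:y+h,x:x+w]),None,fx=s,fy=s,interpolation=cv2.INTER_NEAREST)
top=np.hstack([c(a,205,125,50,65,4),c(b,145,135,50,65,4),c(b,240,135,100,65,4)])
bot=np.hstack([c(a,250,175,100,75,4),c(a,340,185,100,75,4)])
W=800
cv2.imwrite("pics/crop.png",np.vstack([top,bot])[:, :W])
E
```

```text
(no output)
```

View pics/crop.png

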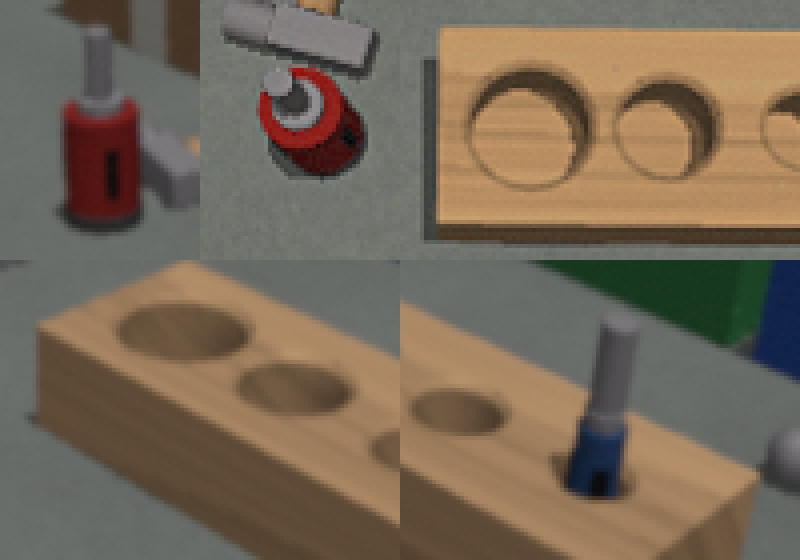

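The crop gives the shank top at about side (228.8,132) / top (164.3,155), and the 54 mm pocket rim centre at about side (323.3,206.5) / top (306.3,167). Next I triangulate.

```bash
cat > h.py <<'E'
import cv2,numpy as np
def load(n,k=0): return dict(np.load(f"{n}{k}.npz"))
F=np.diag([1,-1,-1.])
def ray(s,p):
    x=cv2.undistortPoints(np.array([[p]],float),s["camera_matrix"],s["D"])[0,0]
    T=s["camera_from_world"];R,t=T[:3,:3],T[:3,3]
    d=R.T@F@np.array([*x,1]);return -R.T@t,d/np.linalg.norm(d)
def tri(a,pa,b,pb):
    (o1,d1),(o2,d2)=ray(a,pa),ray(b,pb)
    k=np.linalg.lstsq(np.c_[d1,-d2],o2-o1,rcond=None)[0]
    x,y=o1+k[0]*d1,o2+k[1]*d2
    return (x+y)/2*1e3,np.linalg.norm(x-y)*1e3
def plane(s,p,z):
    o,d=ray(s,p);return (o+d*(z-o[2])/d[2])*1e3
def proj(s,X):
    T=s["camera_from_world"];c=F@(T[:3,:3]@(np.array(X)/1e3)+T[:3,3])
    return cv2.projectPoints(c[None],np.zeros(3),np.zeros(3),s["camera_matrix"],s["D"])[0].ravel()
E
python3 - <<'E'
from h import *
np.set_printoptions(precision=1,suppress=True)
a,b=load("side"),load("top")
for n,p,q in [("shanktop",(228.8,132),(164.3,155)),("p66",(295.5,192.5),(272,166.2)),("p54",(323.3,206.5),(306.3,167)),("bluetop",(394.8,201.5),(386,157.5))]:
    print(n,*tri(a,p,b,q),plane(a,p,.06),plane(b,q,.06))
# red mask: barrel in both
for n,s in(("side",a),("top",b)):
    h=cv2.cvtColor(s["img"],cv2.COLOR_RGB2HSV)
    m=cv2.inRange(h,(0,150,50),(6,255,255))|cv2.inRange(h,(174,150,50),(180,255,255))
    c=max(cv2.findContours(m,0,2)[0],key=cv2.contourArea);print(n,"red",cv2.boundingRect(c))
    w=cv2.inRange(h,(8,70,120),(25,200,255))
    c=max(cv2.findContours(w,0,2)[0],key=cv2.contourArea)if n=="side" else [c for c in cv2.findContours(w,0,2)[0] if cv2.pointPolygonTest(c,(290,187),False)>0][0]
    print(n,"rack",cv2.approxPolyDP(c,4,True).reshape(-1,2).tolist())
# bit base: side crown lowest contact, centre of base disc
print("base",plane(a,(230.6,177.5),0))
for z in(.06,):
    for q in((249.5,141.5),(397.5,143.5)): print(plane(b,q,z))
E
```

```text
shanktop [589.  217.7 120.9] 0.26686176694351116 [681.3 343.2  60. ] [606.  233.4  60. ]
p66 [587.4  -3.9  54.6] 1.708678621323693 [581.3 -11.   60. ] [585.3  -3.2  60. ]
p54 [587.3 -79.4  55.4] 2.6177954018160685 [582.8 -84.8  60. ] [585.1 -77.9  60. ]
bluetop [ 590.2 -229.4  132.1] 0.5214285809342084 [ 703.3 -165.8   60. ] [ 610.7 -254.8   60. ]
side red (221, 151, 19, 28)
side rack [[260, 191], [393, 265], [421, 245], [425, 249], [429, 239], [397, 223], [398, 243], [384, 245], [377, 234], [385, 217], [297, 175]]
top red (160, 152, 26, 26)
top rack [[250, 142], [249, 190], [398, 192], [395, 144]]
base [591.8 221.5   0. ]
[640.4  47.   60. ]
[ 643.7 -282.5   60. ]
```

```bash
python3 -m pendant '[[-1,[0,0,0],[0,0,-10.4]],[-1,[0,0,0],[0,0,-10.4]],[-1,[0,0,0],[0,0,-10.4]],[-1,[0,0,0],[0,0,-10.4]],[-1,[0,0,0],[0,0,-10.4]],[-1,[0,0,0],[0,0,-10.4]],[-1,[0,0,0],[0,0,-10.4]],[-1,[0,0,0],[0,0,0]]]' 30
python3 - <<'E'
from h import *
a,b=load("side"),load("top")
print("cap",tri(a,(185.5,114.5),b,(101,172)),plane(b,(101,172),.15),"jar",plane(b,(161.5,228.5),.085))
E
```

```text
clock: 1.1
tool_pos: [0.1849, -0.5967, 0.2382]
eef_rot: [0.708, 0.707, 0.0, -0.0]
contact_force: [1.2, -0.7, 0.4]
opening: 1.004
finger_force: 0.0
cap (array([546.32244485, 334.86850132, 143.72350259]), np.float64(1.0527521792255976)) [544.42545818 332.45307886 150.        ] jar [442.91271105 222.67064779  85.        ]
```

```bash
python3 -m pendant '[[-1,[54,27,0],[0,0,0]],[-1,[54,27,0],[0,0,0]],[-1,[54,27,0],[0,0,0]],[-1,[54,27,0],[0,0,0]],[-1,[54,27,0],[0,0,0]],[-1,[54,27,0],[0,0,0]],[-1,[54,27,0],[0,0,0]],[-1,[54,27,0],[0,0,0]]]'
python3 -m pendant '[[-1,[54,27,0],[0,0,0]],[-1,[54,27,0],[0,0,0]],[-1,[54,27,0],[0,0,0]],[-1,[54,27,0],[0,0,0]],[-1,[54,27,0],[0,0,0]],[-1,[54,27,0],[0,0,0]],[0,[0,0,0],[0,0,0]],[0,[0,0,0],[0,0,0]]]'
python3 -c "
from plant import r;s=r.get_state();print(s['tool_pos'],s['q'],s['eef_rot'])"
```

```text
clock: 2.1
tool_pos: [0.4017, -0.1631, 0.2389]
eef_rot: [0.708, 0.706, 0.0, 0.0]
contact_force: [0.5, -0.5, -0.1]
opening: 1.002
finger_force: 0.0
clock: 3.1
tool_pos: [0.5622, 0.1586, 0.2383]
eef_rot: [0.708, 0.707, -0.001, 0.0]
contact_force: [-0.6, 0.1, -0.6]
opening: 0.801
finger_force: 0.0
[0.56224438 0.15861428 0.23825067] [-0.07810451  0.6654385  -0.47823751  1.6828663   0.37627196  0.88756097
 -0.71160249] [ 7.07598620e-01  7.06614013e-01 -8.96546133e-04  1.62850253e-04]
```

```bash
python3 -m pendant '[[0,[30,13.6,0],[0,0,0]],[0,[30,13.7,0],[0,0,0]],[0,[0,0,40],[0,0,0]],[0,[0,0,40],[0,0,0]],[0,[0,0,0],[0,0,0]],[0,[0,0,0],[0,0,0]]]'
python3 - <<'E'
from plant import r,cams
import cv2,numpy as np
o=[]
for n,(x,y) in(("side",(170,60)),("top",(110,90))):
    s=cams.snapshot(n);np.savez(f"{n}1.npz",**s)
    o.append(cv2.resize(np.ascontiguousarray(s["img"][y:y+130,x:x+130,::-1]),None,fx=3,fy=3))
cv2.imwrite("pics/c1.png",np.hstack(o))
E
```

```text
clock: 3.85
tool_pos: [0.5908, 0.2185, 0.1602]
eef_rot: [0.708, 0.707, 0.001, 0.0]
contact_force: [0.6, -0.5, 0.2]
opening: 0.498
finger_force: 0.0
```

View pics/c1.png

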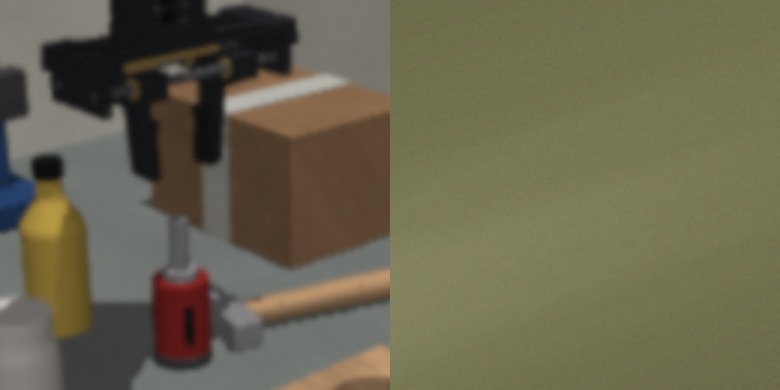

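The left half (side view) shows the fingers bracketing the shank (tips at crop (145,175) and (208,160), shank top at (178,218)). The top view is blocked by the arm. I'll descend and grip.

```bash
python3 -m pendant '[[0,[0,-1,36],[0,0,0]],[0,[0,0,24],[0,0,0]],[0,[0,0,12],[0,0,0]],[0,[0,0,0],[0,0,0]],[1,[0,0,0],[0,0,0]],[1,[0,0,0],[0,0,0]],[1,[0,0,0],[0,0,0]],[1,[0,0,0],[0,0,0]]]' 30
python3 -m pendant '[[1,[0,0,0],[0,0,0]],[1,[0,0,0],[0,0,0]],[1,[0,0,0],[0,0,0]]]'
```

```text
clock: 4.95
tool_pos: [0.589, 0.2195, 0.0872]
eef_rot: [0.707, 0.707, 0.0, 0.0]
contact_force: [-1.5, -0.9, 4.1]
opening: 0.17
finger_force: 30.0
clock: 5.32
tool_pos: [0.589, 0.2195, 0.0872]
eef_rot: [0.707, 0.707, 0.0, 0.0]
contact_force: [-2.1, -0.6, 6.1]
opening: 0.168
finger_force: 30.0
```

```bash
python3 -m pendant '[[1,[0,0,-10],[0,0,0]],[1,[0,0,-30],[0,0,0]],[1,[0,0,-40],[0,0,0]],[1,[0,0,-20],[0,0,0]],[1,[0,0,0],[0,0,0]],[1,[-30,0,0],[0,0,0]],[1,[-50,0,0],[0,0,0]],[1,[-50,0,0],[0,0,0]]]' 45
python3 -m pendant '[[1,[-50,0,0],[0,0,0]],[1,[-50,-1,0],[0,0,0]],[1,[-40,-1,0],[0,0,0]],[1,[-28,-1,0],[0,0,0]],[1,[0,0,0],[0,0,0]],[1,[0,0,0],[0,0,0]]]'
python3 - <<'E'
from plant import r,cams
import cv2,numpy as np
o=[]
for n,(x,y) in(("side",(240,80)),("top",(230,90))):
    s=cams.snapshot(n);np.savez(f"{n}2.npz",**s)
    o.append(cv2.resize(np.ascontiguousarray(s["img"][y:y+150,x:x+130,::-1]),None,fx=3,fy=3))
cv2.imwrite("pics/c2.png",np.hstack(o))
E
```

```text
clock: 6.32
tool_pos: [0.5879, 0.0875, 0.1849]
eef_rot: [0.707, 0.708, -0.001, -0.001]
contact_force: [1.0, -0.6, -4.5]
opening: 0.163
finger_force: 45.0
clock: 7.08
tool_pos: [0.5856, -0.0777, 0.1857]
eef_rot: [0.707, 0.708, -0.0, -0.001]
contact_force: [0.5, 0.5, -3.6]
opening: 0.167
finger_force: 45.0
```

View pics/c2.png

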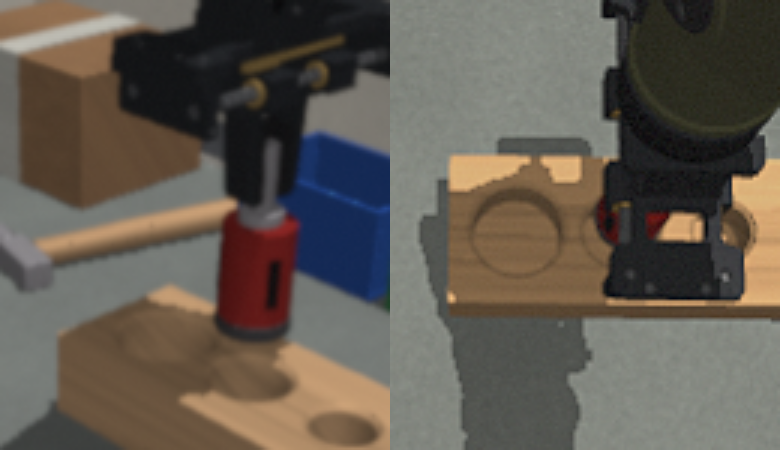

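The side view shows the bit hanging over the 54 mm pocket, with the barrel top around (327,150) and the crown around (324,188). I'll check tilt and position against the projected vertical axis.

```bash
python3 - <<'E'
from h import *
np.set_printoptions(precision=1,suppress=True)
a=load("side",2); s0=load("side")
h=cv2.cvtColor(a["img"],cv2.COLOR_RGB2HSV)
m=cv2.inRange(h,(0,140,40),(6,255,255))|cv2.inRange(h,(174,140,40),(180,255,255))
for v in range(154,186,4):
    x=np.where(m[v,300:350])[0]+300; print(v,x.min(),x.max(),(x.min()+x.max())/2)
for z in(97,105,130,169): print(z,proj(a,(585.6,-77.7,z)))
# initial image: same, upright bit
h=cv2.cvtColor(s0["img"],cv2.COLOR_RGB2HSV)
m=cv2.inRange(h,(0,140,40),(6,255,255))|cv2.inRange(h,(174,140,40),(180,255,255))
print([(v,np.where(m[v,210:250])[0].mean()+210) for v in(155,165,174)],[proj(s0,(589.5,218.5,z)) for z in(0,20,40,60)])
print("pocket54 rim at",proj(a,(586.5,-79,60)),"seen 323.3,206.5")
E
```

```text
154 315 338 326.5
158 315 337 326.0
162 314 337 325.5
166 314 337 325.5
170 314 336 325.0
174 313 336 324.5
178 313 335 324.0
182 313 335 324.0
97 [322.8 187.7]
105 [323.1 183.9]
130 [323.9 172. ]
169 [325.3 152.7]
[(155, np.float64(230.0)), (165, np.float64(230.25)), (174, np.float64(230.5))] [array([230.6, 178.2]), array([230.3, 170.9]), array([230. , 163.4]), array([229.7, 155.8])]
pocket54 rim at [322.3 204.7] seen 323.3,206.5
```

```bash
python3 -m pendant '[[1,[-1,0,20],[0,0,0]],[1,[0,0,12],[0,0,0]],[1,[0,0,0],[0,0,0]],[1,[0,0,0],[0,0,0]]]'
python3 - <<'E'
from plant import r,cams
from h import *
o=[]
for n,(x,y,w) in(("side",(280,130,90)),("top",(280,130,70))):
    s=cams.snapshot(n);np.savez(f"{n}3.npz",**s)
    o.append(cv2.resize(np.ascontiguousarray(s["img"][y:y+100,x:x+w,::-1]),None,fx=5,fy=5))
cv2.imwrite("pics/c3.png",np.hstack(o))
E
```

```text
clock: 7.68
tool_pos: [0.5866, -0.0792, 0.1551]
eef_rot: [0.707, 0.708, 0.0, 0.0]
contact_force: [0.3, -0.6, -4.3]
opening: 0.168
finger_force: 45.0
```

View pics/c3.png

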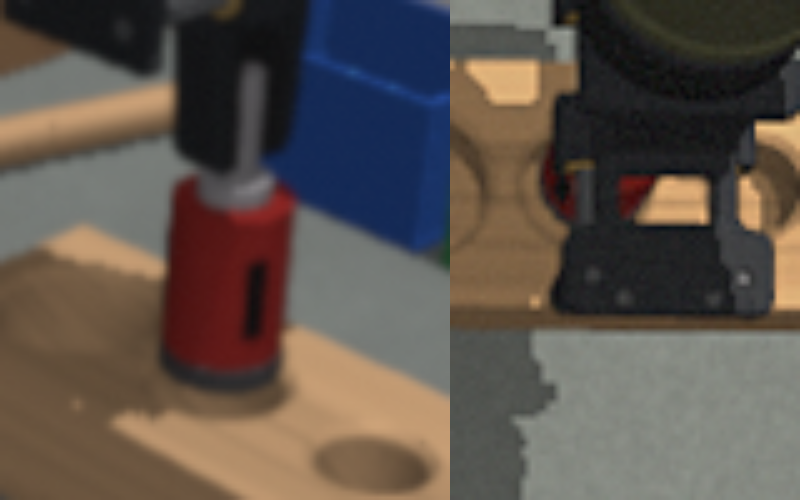

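The side crop shows the crown centred at about (220,362), right over the pocket rim at about (218,385), which agrees to within a couple of mm. The tilt is small. I'll lower gently.

```bash
python3 -m pendant '[[1,[0,-1,6],[0,0,0]],[1,[0,0,6],[0,0,0]],[1,[0,0,6],[0,0,0]],[1,[0,0,4],[0,0,0]],[1,[0,0,0],[0,0,0]]]' 30
python3 -m pendant '[[1,[0,0,6],[0,0,0]],[1,[0,0,6],[0,0,0]],[1,[0,0,6],[0,0,0]],[1,[0,0,0],[0,0,0]],[1,[0,0,0],[0,0,0]]]'
```

```text
clock: 8.4
tool_pos: [0.5851, -0.0796, 0.1323]
eef_rot: [0.707, 0.707, -0.0, -0.0]
contact_force: [0.8, 0.3, -4.0]
opening: 0.17
finger_force: 30.0
clock: 9.02
tool_pos: [0.5851, -0.0797, 0.1146]
eef_rot: [0.707, 0.707, -0.0, -0.0]
contact_force: [-0.4, 0.1, -4.2]
opening: 0.173
finger_force: 30.0
```

Free entry, no side force. On down to the floor in small steps.

```bash
python3 -m pendant '[[1,[0,0,4],[0,0,0]],[1,[0,0,3],[0,0,0]],[1,[0,0,2],[0,0,0]],[1,[0,0,1.5],[0,0,0]],[1,[0,0,0],[0,0,0]]]' 15
python3 -m pendant '[[1,[0,0,1],[0,0,0]],[1,[0,0,0.5],[0,0,0]],[1,[0,0,0],[0,0,0]]]'
```

```text
clock: 9.65
tool_pos: [0.5851, -0.0797, 0.1041]
eef_rot: [0.707, 0.707, -0.0, -0.0]
contact_force: [-0.3, 0.4, -4.5]
opening: 0.172
finger_force: 15.0
clock: 10.02
tool_pos: [0.5852, -0.0797, 0.1027]
eef_rot: [0.707, 0.707, -0.0, 0.0]
contact_force: [0.1, 0.3, -4.3]
opening: 0.174
finger_force: 15.0
```

```bash
python3 -m pendant '[[1,[0,0,0.5],[0,0,0]],[1,[0,0,0.5],[0,0,0]],[1,[0,0,0],[0,0,0]]]' 15
python3 -m pendant '[[1,[0,0,0.5],[0,0,0]],[1,[0,0,0.5],[0,0,0]],[1,[0,0,0],[0,0,0]]]'
```

```text
clock: 10.4
tool_pos: [0.5854, -0.0794, 0.1022]
eef_rot: [0.707, 0.707, 0.0, 0.0]
contact_force: [-0.9, 2.4, 2.8]
opening: 0.175
finger_force: 15.0
clock: 10.78
tool_pos: [0.5856, -0.0793, 0.1022]
eef_rot: [0.707, 0.707, 0.0, 0.001]
contact_force: [-2.2, 1.8, 10.7]
opening: 0.174
finger_force: 15.0
```

The crown is on the floor at the expected height, with the force now upward. I'll release gradually and retreat straight up.

```bash
python3 -m pendant '[[0.5,[0,0,-0.5],[0,0,0]],[0.3,[0,0,0],[0,0,0]],[0,[0,0,0],[0,0,0]],[0,[0,0,0],[0,0,0]],[0,[0,0,0],[0,0,0]]]' 5
python3 -m pendant '[[0,[0,0,-10],[0,0,0]],[0,[0,0,-30],[0,0,0]],[0,[0,0,-50],[0,0,0]],[0,[0,0,-50],[0,0,0]],[0,[0,-50,0],[0,0,0]],[0,[0,-50,0],[0,0,0]],[0,[-40,-40,0],[0,0,0]],[0,[0,0,0],[0,0,0]]]'
python3 -m pendant '[[0,[-50,0,0],[0,0,0]],[0,[-50,0,0],[0,0,0]],[0,[-50,0,0],[0,0,0]],[0,[0,0,0],[0,0,0]],[0,[0,0,0],[0,0,0]]]'
python3 - <<'E'
from plant import r,cams
from h import *
o=[]
for n in("side","top"):
    s=cams.snapshot(n);np.savez(f"{n}4.npz",**s)
    o.append(cv2.resize(np.ascontiguousarray(s["img"][100:280,150:420,::-1]),None,fx=2.2/1.5,fy=2.2/1.5))
cv2.imwrite("pics/c4.png",np.hstack(o))
E
```

```text
clock: 11.4
tool_pos: [0.5852, -0.0797, 0.1011]
eef_rot: [0.707, 0.707, -0.0, -0.0]
contact_force: [0.0, 0.8, 0.2]
opening: 0.501
finger_force: 0.0
clock: 12.4
tool_pos: [0.4414, -0.1232, 0.2416]
eef_rot: [0.709, 0.705, -0.002, -0.0]
contact_force: [0.1, 0.1, 0.4]
opening: 0.5
finger_force: 0.0
clock: 13.02
tool_pos: [0.4462, -0.2687, 0.2416]
eef_rot: [0.707, 0.708, 0.001, 0.0]
contact_force: [0.1, 0.7, 0.5]
opening: 0.501
finger_force: 0.0
```

View pics/c4.png

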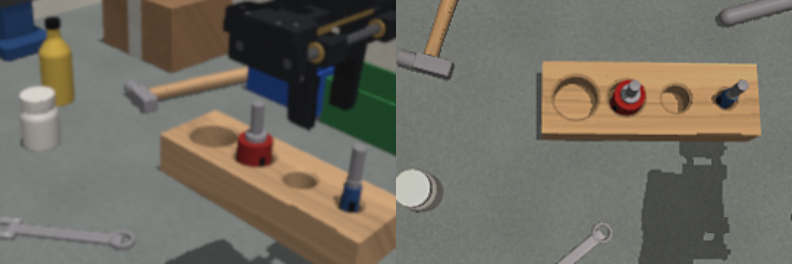

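The picture shows the bit standing in the second pocket (side crop (256,140), top crop (629,95)). The blue bit and bottle haven't moved. One height check, then I hand in.

```bash
python3 - <<'E'
from h import *
from plant import r
X,e=tri(load("side",4),(325.5,171.5),load("top",4),(309.8,159)); print(X,e)
if X[2]<143 and e<4: print(r.finish_job())
E
```

```text
[586.00078637 -77.57730597 130.05198321] 5.54452737707017
```

The TCP rose exactly 15.0 mm between grasp and release, which matches the pocket floor. The ray mismatch of 5.5 mm comes from coarse picks, and the bit isn't standing high, so I'm handing in.

```bash
python3 -c "
from plant import r;print(r.finish_job())"
```

```text
the job is handed in; nothing more can be done
None
```

The red core bit stands free, crown down, on the floor of the 54 mm pocket; the blue bit and oil bottle look unmoved, and I handed the job in at about 13 s on the robot clock (the last camera height check was rough: 130 mm against an expected 137 mm, with a 5.5 mm ray mismatch).

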